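# Set a drawer front against the fence and stop of a drilling jig

## Task

The pale green drawer front has to be set up in the drilling jig for its new handle holes. With the fingers only, push it along the jig's board until its long back edge lies flush along the aluminium fence and its end sits tight against the black stop block. Do not lift, tip or pick it up, leave the stop block at its setting, and leave the brass knob, the screw jar and the try square where they are.

Things in the scene. Friction and masses are not known exactly. Their poses are not given: they have to be found in the camera images.
- jig: Drilling jig, fixed to the bench. Origin at bench height, below the middle of the fence's front face; x points towards the fence, y left along it, z up. Plywood board x -280..60, y -300..300 mm, top at z = 15. Aluminium fence: 600 mm long, front face at x = 0, 40 mm deep, top at z = 37.
- bush_plate (a point): Steel drill-bush plate on the fence, overhanging the board: in the jig's frame x -70..35, y -45..45, z 37..45 mm (bushes and screws to z = 51). The drawer front slides below it with 4 mm to spare. This point: on its top face, midway between the two bushes, 55 mm in front of the fence.
- stop_face (a point): Middle of the working face of the black stop block (red star knob) clamped on the fence; an ordinary push does not shift it, 60 N would. The face looks along the jig's -y and spans jig x -50..0, z 16..50 mm; this point is at x = -25, z = 24. The block lies 36 mm to +y of it, 73 mm high with knob. Its setting along the fence varies. Axes as the jig's.
- drawer_front: The drawer front: a flat painted wooden slab, pale green, 110 mm (its x) by 220 mm (its y) by 18 mm thick, about 0.2 to 0.45 kg, lying on the jig's board. Origin at the centre of its underside; x points to its long back edge (the one that goes against the fence), y to the end that goes against the stop block, z up.
- back_left (a point): Corner of the drawer front between its long back edge and the end for the stop block, at half thickness (55, 110, 9 mm in the drawer front's frame).
- back_right (a point): Other end of the drawer front's long back edge, at half thickness (55, -110, 9 mm in its frame).
- brass_knob: Bystander: loose brass cabinet knob, 30 mm diameter, 28 mm high, standing on the jig's board. Origin at the centre of its underside.
- screw_jar: Bystander: amber jar with a blue lid, 50 mm diameter, 60 mm high, standing on the jig's board. Origin at the centre of its underside.
- try_square: Bystander: try square with a dark wooden stock 110 x 26 x 16 mm and a steel blade, lying on the bench to the right of the jig; about 110 by 116 mm in all. Origin near the middle of its underside.
Things that resemble listed ones, but are neither listed nor needed, are in the scene too. Of the things like the drawer_front, leave any that is pink; of the rest the larger one is meant.

How it is judged (in metres and radians):
At the end, for the whole second after the job is handed in: The drawer front lies flat and still on the jig's board; both corners of its back edge are within 2.5 mm of the fence's front face, and its end is within 2.5 mm of the stop block's face (x of back_left in the frame of jig between -0.0025 and 0.0025 m and x of back_right in the frame of jig between -0.0025 and 0.0025 m and y of back_left in the frame of stop_face between -0.0025 and 0.0025 m and z of drawer_front in the frame of jig below 0.018 m and angle between drawer_front's own z axis and vertical below 0.03 rad and linear speed of drawer_front below 0.01 m/s); the robot touches nothing.
It fails at once if the drawer front was lifted more than 8 mm off the board (z of drawer_front in the frame of jig above 0.023 m).
It fails at once if the drawer front was tipped by more than 0.12 rad (angle between drawer_front's own z axis and vertical above 0.12 rad).
It fails at once if the stop block was shifted by more than 4 mm (distance of stop_face from where it was at the start of the episode above 0.004 m).
It fails at once if the brass knob, the screw jar or the try square was moved by more than 15 mm (distance of any of brass_knob, screw_jar, try_square from where it was at the start of the episode above 0.015 m).
It fails at once if the drawer front was pushed with the arm or the gripper's body instead of the fingers (contact force between the arm and drawer_front above 1 N).
It also fails if it takes over 54 s, if anything falls off the work surface, if the arm or the gripper's body presses on something with over 40 N, if the wrist force passes 120 N, or if a joint passes its speed limit or range.

## Robot

A 6-joint arm with a two-finger parallel gripper is mounted at the origin on the work surface. World frame = base frame: x ahead of the robot, y to its left, z up, the work surface at z = 0. Lengths are in m, angles in degrees, forces in N, time in s.
With the tool pointing down it reaches from about 0.375 to 0.9 m from the base axis. Payload 3.1 kg.
Tool frame: the origin (TCP) lies midway between the tips of the shut fingers; the grasp point (between the pads) lies 19 mm behind it; z points along the fingers, y is the line along which they close (so a half turn about z gives the same grasp; the last joint's range is limited). The gripper opens to 87 mm and grips with 3 to 60 N. Pads are 19 mm wide; open, the fingers measure 117 mm over their backs; the gripper's body (75 mm by 190 mm) begins 51 mm behind the grasp point.
Start: joints at [-77.779, 30.224, 82.088, -0, 67.689, -10.227], TCP at [0.239, -0.578, 0.193] pointing down, gripper open.
Joint ranges: [-176.69, 176.69], [-43.24, 126.21], [12.49, 139.97], [-82, 262], [0, 151.66], [-163.58, 163.58]. Speed limits (degrees/s): [159.86, 159.86, 180, 180, 180, 180].

## Interface

Orientations are given as a 3x3 rotation matrix whose columns are the frame's x, y, z axes.
In Python, from rig import read_state, capture, camera_info, hand_in gives the robot as it stands.
- The arm moves only by the tool drive_tool, never from a script. Its argument "motion" is a list of rows, each a list of 2 entries, a list of its own where there are three numbers: the shift along the tool's x, y, z in mm, then the turn, a rotation vector about the tool's x, y, z in rad. A call has 1 to 5 rows; each row shifts and turns the commanded pose from where the row before left it, along the tool's axes as they then stand; what a row does not reach is not made up. A row lasts 1/10 s, in which the tool goes at most 50 mm and 8.59 degrees, less where a joint would pass 70% of its speed; a pose out of reach is approached as far as the arm can. A call is refused whole if a number of a shift passes 50 or a number of a turn 0.15, either way. A call with a gripper value outside its range is refused whole. "gripper" is the opening, from 0 (shut) to 1 (fully open), set as the call begins (left out, the last holds). The fingers move at their own pace and stop on an object; the grip force is fixed at half the most. Time passes only in rows, so rows that do not move let the fingers close. It gives the time, the measured TCP pose, the force, the opening and the grip force at its end, in the units of the state.
- read_state(): the state, without advancing time (a new reading comes with each control period).
- capture(name): name is "side" or "top" or "wrist"; returns the picture (480x640x3 uint8, red, green, blue); there is no depth.
- camera_info(name): a dict with "fovy" (degrees; the focal length in pixels is half the picture's height over the tangent of half this angle, whatever the lens; pixels are square), "cx", "cy" (the principal point, pixels), "xyz" and "orientation" of the camera in the world; the wrist camera has in their place "T_tool_cam" (4x4, takes a point from camera to tool coordinates, whose origin is the TCP and whose axes are the flange's). Camera axes: x right, y down, z forward; pixel columns grow to the right and rows downward; lengths in m; the calibration is good to about 2 mm. A picture is of the moment at which its call begins: read the wrist's pose just before it. camera_info takes no time and is no camera call.
- hand_in(): hands the job in; it is judged then, once.
The state is a dict: "time_s": time; "joint_positions": joint angles; "qvel": joint speeds; "tau": joint torques, N m; "position": TCP position; "tcp_rot": TCP orientation; "force": force on the tool from outside, world axes, zero at the start; "moment": the same for the moment, N m; "opening": opening from 0.0 (shut) to 1.0 (fully open); "grasp_force": force on a finger pad.
Only numpy, scipy, OpenCV 4.12 (cv2) and the standard library are available. Lean on these libraries where they do the work, as an engineer would, in place of code of your own. Each camera call takes 0.05 s, during which the arm holds its last target. There are 200 camera calls.

## Working session

There is one attempt and no reset: what is moved stays moved. The work goes in short steps, Python scripts to look and compute and a tool call to move; the robot and the scene stay as the last step left them, time stands still between calls to the robot, and variables do not carry over. Pictures are saved under pics/ and viewed, at most 10 in all, crops included, and the job is handed in when it is done.

Besides the shell and the picture viewer there is one more tool, called after "Request:" as name(argument=value, ...) on one line, values as JSON. drive_tool: Moves the arm, as the interface text tells. Its arguments: {"type":"object","properties":{"motion":{"type":"array","items":{"type":"array"}},"gripper":{"type":"number"}},"required":["motion"]}

```bash
mkdir -p pics; ls; python3 - <<'E'
from rig import *
import cv2
s=read_state();print({k:s[k] for k in('time_s','position','tcp_rot','force','opening')})
for n in('side','top','wrist'):
    c=capture(n);cv2.imwrite(f'pics/{n}0.png',c[...,::-1]);print(n,camera_info(n))
E
```

```text
pics
{'time_s': 0.0, 'position': array([ 0.23850194, -0.57684002,  0.19186467]), 'tcp_rot': array([[ 9.24226654e-01,  3.81844042e-01, -4.68527146e-04],
       [ 3.81844134e-01, -9.24224249e-01,  2.14354337e-03],
       [ 3.85475113e-04, -2.16002426e-03, -9.99997593e-01]]), 'force': array([-0.23507374,  0.88743289, -0.09217709]), 'opening': 1.0008330221908766}
side {'fovy': 51.14239117589877, 'cx': 315.45594471479063, 'cy': 245.1484829678906, 'xyz': array([-0.30725653, -0.72225819,  0.77815586]), 'orientation': array([[ 0.67941508, -0.42873125,  0.59547012],
       [-0.73346034, -0.37385865,  0.56768445],
       [-0.0207624 , -0.8224471 , -0.56846257]])}
top {'fovy': 48.36216662474756, 'cx': 319.13403649444655, 'cy': 245.08863549147958, 'xyz': array([ 0.22555304, -0.00613482,  1.19159024]), 'orientation': array([[ 0.02019451, -0.98386474,  0.17777051],
       [-0.99918268, -0.02608798, -0.03087713],
       [ 0.03501659, -0.17700167, -0.98358744]])}
wrist {'fovy': 63.92129158408339, 'cx': 324.2846101880172, 'cy': 231.75808811619248, 'T_tool_cam': array([[-4.11018259e-04, -9.69601293e-01, -2.44689935e-01,
         6.54045955e-02],
       [ 9.99999875e-01, -4.68361283e-04,  1.76163759e-04,
        -4.76582945e-04],
       [-2.85411900e-04, -2.44689832e-01,  9.69601364e-01,
        -1.92336852e-01],
       [ 0.00000000e+00,  0.00000000e+00,  0.00000000e+00,
         1.00000000e+00]])}
```

View pics/top0.png

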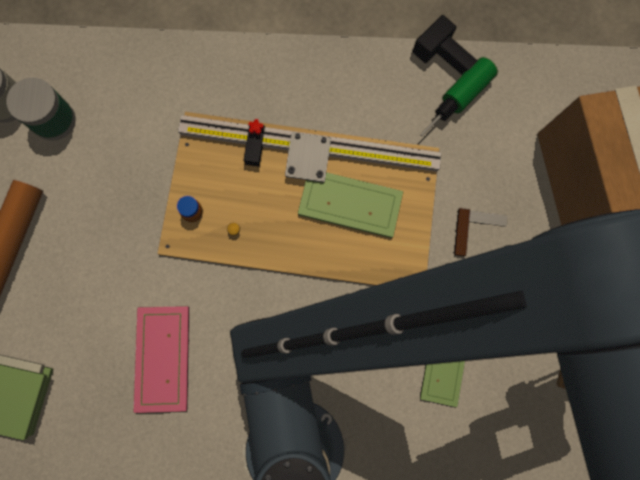

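View pics/side0.png

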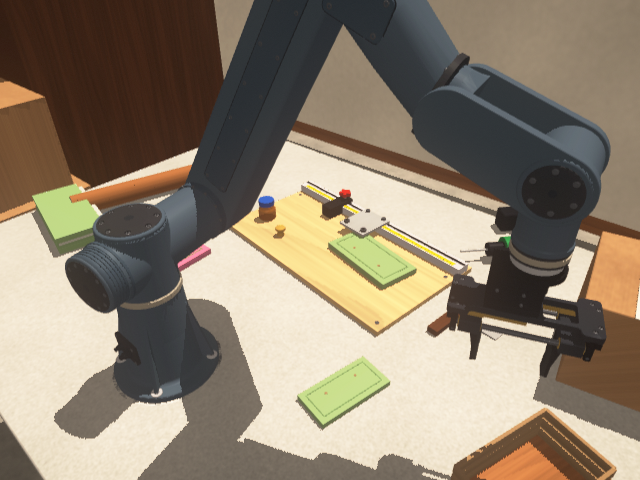

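Candidates in the top view:
- Pale green slab on the jig at (351,205).
- Smaller green slab on the bench at (442,383).
- Pink slab at (162,358).
- Green book at (20,400).

I choose the slab on the jig, because it is the larger non-pink one and lies on the board. In the same view, the stop block is at (254,150), the bush plate at (308,157), the brass knob at (233,229), the jar at (189,208) and the try square at (470,230). I'll check the choice in one close crop and measure.

```bash
cat > h.py <<'E'
from rig import *
import numpy as np, cv2
def cam(n,s=None):
    c=camera_info(n); f=240/np.tan(np.radians(c['fovy']/2))
    if n=='wrist':
        s=s or read_state(); T=np.eye(4);T[:3,:3]=s['tcp_rot'];T[:3,3]=s['position']
        T=T@c['T_tool_cam']; return f,c['cx'],c['cy'],T[:3,3],T[:3,:3]
    return f,c['cx'],c['cy'],np.array(c['xyz']),np.array(c['orientation'])
def ray(cm,px,z):
    f,cx,cy,p,R=cm; px=np.atleast_2d(np.array(px,float))
    d=np.c_[(px[:,0]-cx)/f,(px[:,1]-cy)/f,np.ones(len(px))]@R.T
    return p+d*((z-p[2])/d[:,2])[:,None]
def proj(cm,P):
    f,cx,cy,p,R=cm; q=(np.atleast_2d(P)-p)@R; return np.c_[f*q[:,0]/q[:,2]+cx,f*q[:,1]/q[:,2]+cy]
def green(img):
    h=cv2.cvtColor(img,cv2.COLOR_RGB2HSV); return cv2.inRange(h,(33,50,90),(50,255,255))
E
python3 - <<'E'
from h import *
im=cv2.imread('pics/top0.png')[...,::-1].copy()
cv2.imwrite('pics/crop0.png',cv2.resize(im[105:295,155:445],None,fx=2.7,fy=2.7,interpolation=cv2.INTER_CUBIC)[...,::-1])
h=cv2.cvtColor(im,cv2.COLOR_RGB2HSV)
for p in[(351,205),(318,212),(442,383),(340,229),(300,250),(200,240)]:print(p,h[p[1],p[0]])
cm=cam('top')
n,l,st,ce=cv2.connectedComponentsWithStats(green(im))
for i in range(1,n):
    if st[i,4]>300:
        c=max(cv2.findContours((l==i).astype('u1'),0,cv2.CHAIN_APPROX_NONE)[0],key=len)[:,0]
        w=ray(cm,c,.033)[:,:2]; r=cv2.minAreaRect((w*1e3).astype('f4'));print(ce[i],st[i],r,cv2.boxPoints(r).tolist())
E
```

```text
(351, 205) [ 37 101 141]
(318, 212) [ 38 102 133]
(442, 383) [ 38 105 126]
(340, 229) [ 18 143 148]
(300, 250) [ 17 142 163]
(200, 240) [ 18 144 151]
[351.90885355 203.78756231] [ 299  174  103   63 4213] ((534.335205078125, -109.58026123046875), (216.6580810546875, 107.30269622802734), 77.49380493164062) [[458.49871826171875, -203.7209930419922], [563.2554321289062, -226.95687866210938], [610.1716918945312, -15.439529418945312], [505.41497802734375, 7.796356201171875]]
[442.55217966 382.91941876] [ 421  361   44   46 1514] ((151.18463134765625, -309.6640319824219), (79.55348205566406, 97.124267578125), 78.71014404296875) [[95.77501678466797, -339.1639404296875], [191.01986694335938, -358.17822265625], [206.59423828125, -280.16412353515625], [111.34939575195312, -261.14984130859375]]
[ 16.90518331 399.58069954] [   0  365   43   75 2373] ((91.95933532714844, 582.7570190429688), (92.37906646728516, 132.76702880859375), 78.43006134033203) [[17.660743713378906, 550.8201904296875], [147.73001098632812, 524.19189453125], [166.2579345703125, 614.69384765625], [36.18865966796875, 641.3221435546875]]
```

View pics/crop0.png

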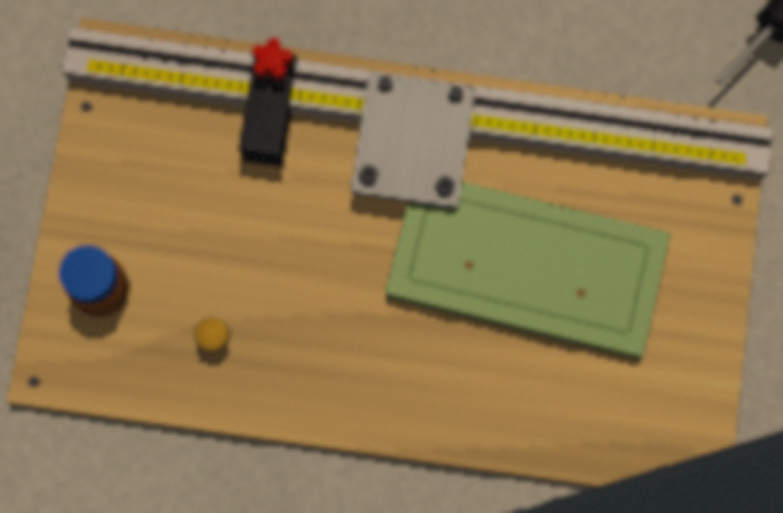

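The crop confirms the choice: the pale green slab has its back-left corner under the bush plate and is turned about 7° to the fence. Next I fit the jig frame from three board corners, at crop pixels (10,403), (80,20) and (768,118), and check it against the stop's front-right corner and the other objects.

```bash
cat >> h.py <<'E'
def jigfit(W,J):
    W=np.array(W)[:,:2];J=np.array(J)[:,:2];a=W-W.mean(0);b=J-J.mean(0)
    t=np.arctan2((b[:,0]*a[:,1]-b[:,1]*a[:,0]).sum(),(a*b).sum())
    R=np.array([[np.cos(t),-np.sin(t)],[np.sin(t),np.cos(t)]]); o=W.mean(0)-R@J.mean(0)
    print('res mm',((W-(J@R.T+o))*1e3).round(1).tolist()); return o,R,t
E
python3 - <<'E'
from h import *
cm=cam('top')
u=lambda x,y:(x/2.7+155-.3,y/2.7+105-.3)
W=ray(cm,[u(10,403),u(80,20),u(768,118)],.015)
o,R,t=jigfit(W,[[-.28,.3],[.06,.3],[.06,-.3]]);print(o,np.degrees(t))
np.savez('jig.npz',o=o,R=R,t=t)
J=lambda w:((w[:,:2]-o)@R*1e3).round(1).tolist()
print('fence front top ends',J(ray(cm,[u(66,73),u(768,173)],.037)))
print('stop top front corners',J(ray(cm,[u(243,151),u(282,155)],.05)))
print('plate',J(ray(cm,[u(353,190),u(458,206)],.045)))
print('screws',J(ray(cm,[u(33,381),u(86,106),u(737,200)],.015)))
print('slab',J(ray(cm,[u(388,295),u(641,357),u(669,233),u(467,183)],.033)))
print('knob',J(ray(cm,[u(211,334)],.028)),'jar',J(ray(cm,[u(88,272)],.06)))
E
```

```text
res mm [[2.2, -2.8], [-1.0, 0.7], [-1.2, 2.1]]
[ 0.65060196 -0.01567375] -6.555480222921324
fence front top ends [[1.7, 297.4], [1.1, -297.8]]
stop top front corners [[-48.4, 138.5], [-47.2, 106.3]]
plate [[-66.8, 44.5], [-67.8, -43.1]]
screws [[-256.9, 282.3], [-16.9, 281.8], [-18.7, -278.6]]
slab [[-147.9, 3.8], [-170.1, -209.4], [-61.8, -221.0], [-43.2, -48.0]]
knob [[-199.9, 142.9]] jar [[-169.9, 243.1]]
```

Jig fit is good to about 2 mm. In jig coordinates (mm):
- **Slab:** front edge runs from (-148,4) to (-170,-209), about 6° of yaw.
- **Stop face:** y ≈ 105.
- **Bystanders:** knob (-200,143), jar (-170,243), both clear of the path.

The plan is to align tool x with jig x, push the front edge to the fence with the open fingers, then push the right end to the stop.

Request:
drive_tool(motion=[[[0,0,0],[0,0,0.127]],[[0,0,0],[0,0,0.127]],[[0,0,0],[0,0,0.126]],[[0,0,0],[0,0,0.126]],[[20,-30,0],[0,0,0]]], gripper=1)

```text
time_s: 0.65
position: [0.26, -0.5535, 0.1926]
tcp_rot: [[0.993, -0.12, -0.001], [-0.12, -0.993, -0.003], [-0.0, 0.003, -1.0]]
force: [1.2, 0.6, -0.6]
opening: 1.002
grasp_force: 0.0
```

Request:
drive_tool(motion=[[[14,-47,0],[0,0,0]],[[14,-47,0],[0,0,0]],[[14,-47,0],[0,0,0]],[[14,-47,0],[0,0,0]],[[14,-47,0],[0,0,0]]])

```text
time_s: 1.15
position: [0.3586, -0.3226, 0.1927]
tcp_rot: [[0.993, -0.115, 0.0], [-0.115, -0.993, 0.0], [-0.0, -0.0, -1.0]]
force: [0.1, 0.1, -0.6]
opening: 1.0
grasp_force: 0.0
```

Request:
drive_tool(motion=[[[14,-47,0],[0,0,0]],[[14,-47,0],[0,0,0]],[[14,-47,0],[0,0,0]],[[14,-47,0],[0,0,0]],[[10,-40,0],[0,0,0]]])

```text
time_s: 1.65
position: [0.4503, -0.1032, 0.1928]
tcp_rot: [[0.994, -0.113, 0.0], [-0.113, -0.994, 0.0], [0.0, -0.0, -1.0]]
force: [-0.1, -0.5, 0.1]
opening: 1.001
grasp_force: 0.0
```

```bash
cat >> h.py <<'E'
def jig():
    d=np.load('jig.npz');return d['o'],d['R'],float(d['t'])
def tcp_jig(s):
    o,R,t=jig();v=(s['position'][:2]-o)@R*1e3
    a=np.degrees(np.arctan2(s['tcp_rot'][1,0],s['tcp_rot'][0,0])-t)
    return v.round(1),round(float(s['position'][2]*1e3),1),round(float(a),2)
E
python3 - <<'E'
from h import *
s=read_state();print(s['time_s'],tcp_jig(s),s['force'].round(1),s['tcp_rot'].round(3).tolist())
cv2.imwrite('pics/w1.png',capture('wrist')[...,::-1])
E
```

```text
1.65 (array([-189. , -109.9]), 192.8, 0.06) [-0.1 -0.5  0.1] [[0.994, -0.113, 0.0], [-0.113, -0.994, 0.0], [0.0, -0.0, -1.0]]
```

View pics/w1.png

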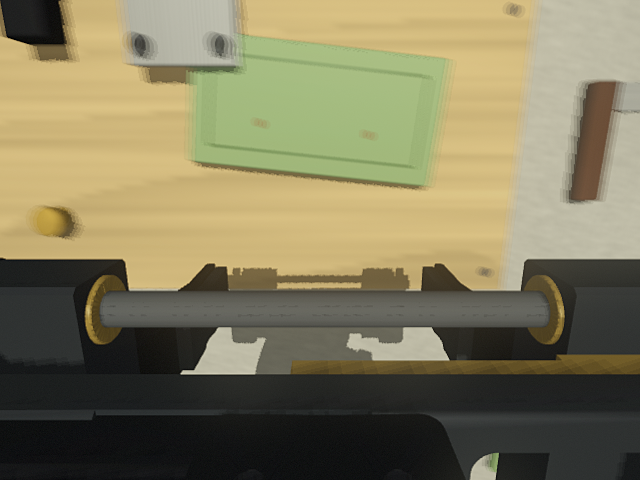

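The wrist view (slightly blurred) shows the slab's top corners at front left (194,162), front right (430,187) and back right (450,60). The plate front runs (122,66) to (242,70), the stop's lower right corner is near (64,44), and the knob at (53,221) is well left of the fingers.

```bash
python3 - <<'E'
from h import *
cm=cam('wrist');o,R,t=jig()
J=lambda p,z:((ray(cm,p,z)[:,:2]-o)@R*1e3).round(1).tolist()
print('slab',J([(194,160),(430,186),(450,60)],.033));print('plate',J([(122,66),(242,70)],.045));print('stop',J([(64,44)],.05));print('screws',J([(513,9),(485,271)],.015))
E
```

```text
slab [[-146.0, 14.0], [-168.6, -200.6], [-61.7, -209.9]]
plate [[-69.2, 63.3], [-71.9, -35.6]]
stop [[-53.7, 105.4]]
screws [[-17.5, -266.3], [-257.2, -267.4]]
```

Request:
drive_tool(motion=[[[0,0,45],[0,0,0]],[[0,0,45],[0,0,0]],[[0,0,45],[0,0,0]],[[0,0,25],[0,0,0]],[[0,0,10],[0,0,0]]])

```text
time_s: 2.2
position: [0.4481, -0.105, 0.0204]
tcp_rot: [[0.993, -0.114, -0.005], [-0.114, -0.993, 0.002], [-0.005, -0.002, -1.0]]
force: [-0.3, -0.0, -0.3]
opening: 1.0
grasp_force: 0.0
```

Request:
drive_tool(motion=[[[10,0,0],[0,0,0]],[[10,0,0],[0,0,0]],[[8,0,0],[0,0,0]],[[8,0,0],[0,0,0]],[[8,0,0],[0,0,0]]])

```text
time_s: 2.7
position: [0.4952, -0.111, 0.0239]
tcp_rot: [[0.994, -0.114, 0.002], [-0.114, -0.994, -0.001], [0.002, 0.001, -1.0]]
force: [-0.4, 0.0, 0.2]
opening: 1.0
grasp_force: 0.0
```

Request:
drive_tool(motion=[[[6,0,0],[0,0,0]],[[4,0,0],[0,0,0]],[[3,0,0],[0,0,0]],[[2,0,0],[0,0,0]],[[0,0,0],[0,0,0]]])

```text
time_s: 3.2
position: [0.5085, -0.1123, 0.0228]
tcp_rot: [[0.993, -0.114, -0.0], [-0.114, -0.993, 0.0], [-0.0, -0.0, -1.0]]
force: [-0.5, 0.1, -0.5]
opening: 1.003
grasp_force: 0.0
```

```bash
python3 - <<'E'
from h import *
s=read_state();print(s['time_s'],tcp_jig(s),s['force'].round(1))
cv2.imwrite('pics/w2.png',capture('wrist')[...,::-1]);im=capture('top');cv2.imwrite('pics/t2.png',cv2.resize(im[105:295,155:445],None,fx=2.7,fy=2.7,interpolation=cv2.INTER_CUBIC)[...,::-1])
E
```

```text
3.2 (array([-130.1, -112.2]), 22.8, 0.01) [-0.5  0.1 -0.5]
```

View pics/w2.png

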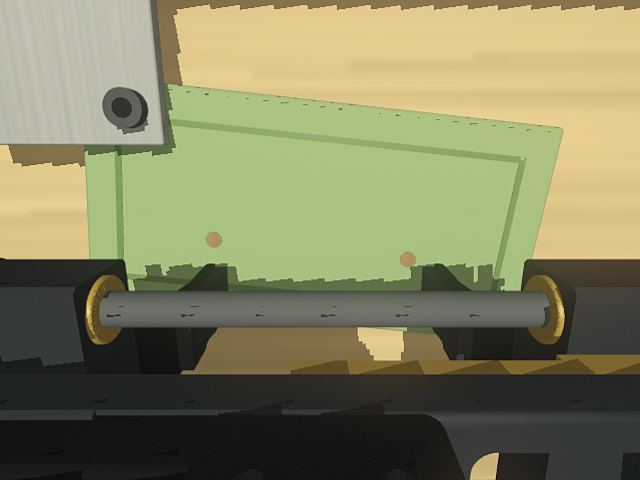

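The wrist view shows the slab still turned by about 6°, with its back-right corner at (562,128) and its back edge meeting the plate at (172,86). I'll compute whether it has moved.

```bash
python3 - <<'E'
from h import *
cm=cam('wrist');o,R,t=jig()
J=lambda p,z:((ray(cm,p,z)[:,:2]-o)@R*1e3).round(1).tolist()
print('back edge',J([(172,86),(562,128)],.033),'left edge',J([(86,150),(90,255)],.033),'plate',J([(163,144)],.045))
print('finger depth px', proj(cm,[list(o+R@np.array([-.13,-.112]))+[.02]]))
E
```

```text
back edge [[-44.2, -44.4], [-62.3, -220.9]] left edge [[-72.1, -1.9], [-123.0, 3.9]] plate [[-69.1, -42.7]]
finger depth px [[323.82581598 260.01123785]]
```

View pics/t2.png

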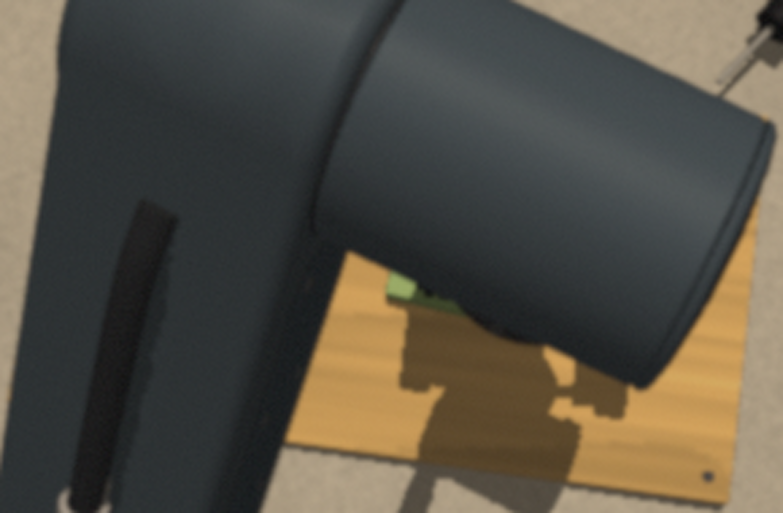

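The slab hasn't moved: its back edge is exactly where it was, with zero contact force, yet the TCP is at x=-130, inside the slab's outline. The fingertips may be passing over it or the fingers may bend. I'll check with the side camera.

```bash
python3 - <<'E'
from h import *
o,R,t=jig();cm=cam('side')
W=lambda x,y,z:list(o+R@np.array([x,y])/1e3)+[z/1e3]
s=read_state();p=s['position'];print(p,tcp_jig(s))
P=proj(cm,[W(-130,-112+43,22.8),W(-130,-112-43,22.8),W(-148,4,33),W(-170,-209,33),W(-62,-221,33)]);print(P.round(1))
im=capture('side');x0,y0=int(P[:,0].mean())-100,int(P[:,1].mean())-85
cv2.imwrite('pics/s2.png',cv2.resize(im[y0:y0+150,x0:x0+200],None,fx=4,fy=4,interpolation=cv2.INTER_CUBIC)[...,::-1]);print(x0,y0,((P-[x0,y0])*4).round())
E
```

```text
[ 0.50808111 -0.11217939  0.02274545] (array([-130.6, -112.1]), 22.7, 0.01)
[[352.2 255. ]
 [376.6 270.1]
 [328.  242.5]
 [381.8 284.1]
 [415.9 267.6]]
270 178 [[329. 308.]
 [426. 368.]
 [232. 258.]
 [447. 424.]
 [584. 358.]]
```

View pics/s2.png

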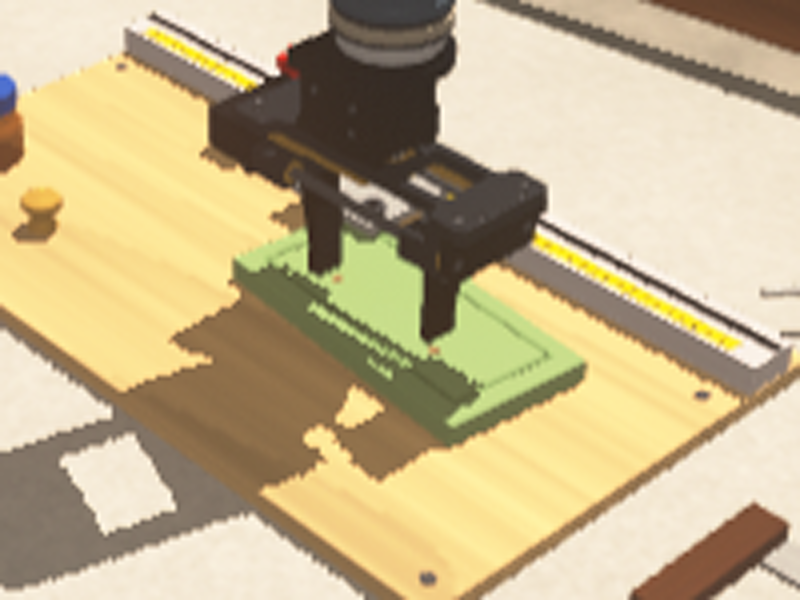

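The side view settles it. The open fingertips, at crop (325,270) and (435,338), hover about 8 mm above the slab: they sit about 18–20 mm behind the TCP when open, since the TCP is defined for shut fingers. Nothing was touched. I'll back off, go 18 mm lower and push with both fingers.

Request:
drive_tool(motion=[[[-30,0,0],[0,0,0]],[[-30,0,0],[0,0,0]],[[-10,0,4],[0,0,0]],[[0,0,8],[0,0,0]],[[0,0,5],[0,0,0]]])

```text
time_s: 3.85
position: [0.4406, -0.1052, 0.0053]
tcp_rot: [[0.993, -0.114, 0.002], [-0.114, -0.993, -0.001], [0.002, 0.001, -1.0]]
force: [0.1, 0.5, -0.3]
opening: 0.996
grasp_force: 0.0
```

Request:
drive_tool(motion=[[[10,0,0],[0,0,0]],[[8,0,0],[0,0,0]],[[6,0,0],[0,0,0]],[[6,0,0],[0,0,0]],[[6,0,0],[0,0,0]]])

```text
time_s: 4.35
position: [0.4756, -0.1085, 0.006]
tcp_rot: [[0.994, -0.114, 0.001], [-0.114, -0.994, -0.0], [0.001, 0.0, -1.0]]
force: [0.3, -0.5, -0.4]
opening: 1.001
grasp_force: 0.0
```

```bash
python3 - <<'E'
from h import *
s=read_state();print(s['time_s'],tcp_jig(s),s['force'].round(1))
cv2.imwrite('pics/w3.png',capture('wrist')[...,::-1])
E
```

```text
4.35 (array([-163.2, -112.2]), 6.0, 0.03) [ 0.3 -0.5 -0.4]
```

View pics/w3.png

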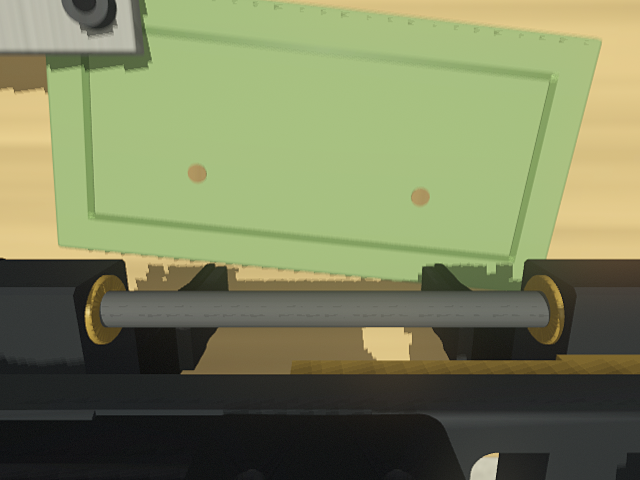

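The wrist view shows the slab's front-left corner at (58,246), back-right at (600,40), and the right fingertip at about (430,265), right at the front edge. I'll check for motion.

```bash
python3 - <<'E'
from h import *
s=read_state();cm=cam('wrist');o,R,t=jig()
J=lambda p,z:((ray(cm,p,z)[:,:2]-o)@R*1e3).round(1).tolist()
print('FL,BR',J([(58,246),(600,40)],.033),'front edge',J([(300,272),(400,281)],.033))
W=lambda x,y,z:list(o+R@np.array([x,y])/1e3)+[z/1e3]
c2=cam('side');im=capture('side');print(proj(c2,[W(-163,-155,z) for z in(15,25,35,45)]).round(1).tolist())
cv2.imwrite('pics/s3.png',cv2.resize(im[200:300,300:433],None,fx=6,fy=6,interpolation=cv2.INTER_CUBIC)[...,::-1])
E
```

```text
FL,BR [[-144.9, 6.5], [-60.3, -221.6]] front edge [[-157.2, -101.6], [-161.6, -147.4]]
[[367.0, 278.2], [367.2, 274.9], [367.4, 271.7], [367.5, 268.4]]
```

View pics/s3.png

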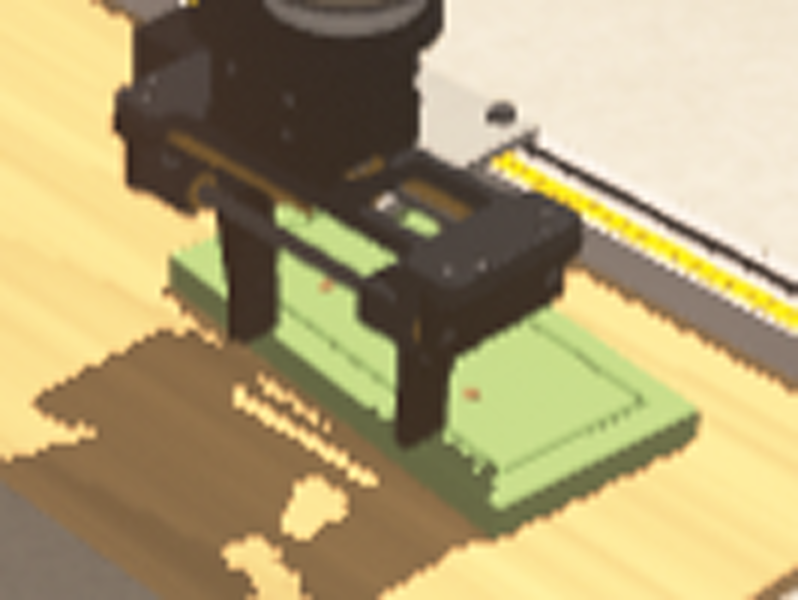

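The right fingertip's bottom is at about (369,274) in the full picture, z ≈ 25 mm. That is below the slab's top edge and right at the front edge, and contact has just begun. I'll go 4 mm lower for margin and push on.

Request:
drive_tool(motion=[[[-8,0,0],[0,0,0]],[[0,0,4],[0,0,0]],[[8,0,0],[0,0,0]],[[6,0,0],[0,0,0]],[[6,0,0],[0,0,0]]])

```text
time_s: 4.95
position: [0.4867, -0.1098, 0.0016]
tcp_rot: [[0.994, -0.114, -0.001], [-0.114, -0.994, 0.0], [-0.001, -0.0, -1.0]]
force: [-1.8, -0.1, -1.1]
opening: 1.0
grasp_force: 1.1
```

Request:
drive_tool(motion=[[[5,0,0],[0,0,0]],[[4,0,0],[0,0,0]],[[3,0,0],[0,0,0]],[[2,0,0],[0,0,0]],[[0,0,0],[0,0,0]]])

```text
time_s: 5.45
position: [0.5011, -0.1115, 0.0019]
tcp_rot: [[0.994, -0.114, 0.001], [-0.114, -0.994, -0.0], [0.001, 0.0, -1.0]]
force: [-0.6, 0.5, -1.5]
opening: 0.998
grasp_force: 0.4
```

```bash
cat >> h.py <<'E'
def slab(save=None):
    s=read_state();im=capture('wrist');cm=cam('wrist',s);o,R,t=jig();m=green(im);m[262:]=0
    print('t',s['time_s'],'tcp',tcp_jig(s),'F',(s['force'][:2]@R).round(1),s['force'][2].round(1))
    # straight edges by line fits on the mask border
    J=lambda p:((ray(cm,p,.033)[:,:2]-o)@R*1e3)
    top=np.array([(x,np.argmax(m[:,x]>0)) for x in range(640) if m[:,x].any() and m[0,x]==0])
    left=np.array([(np.argmax(m[y]>0),y) for y in range(262) if m[y].sum()>255*60])
    right=np.array([(639-np.argmax(m[y,::-1]>0),y) for y in range(262) if m[y].sum()>255*60])
    for n,p in(('back',top),('left',left),('right',right)):
        p=p[(p[:,0]>1)&(p[:,0]<638)]
        if len(p)>8: q=J(p); print(n,len(q),q[::max(1,len(q)//7)].round(0).astype(int).tolist())
    if save: cv2.imwrite(save,im[...,::-1])
E
python3 -c "
from h import *
slab('pics/w4.png')"
```

```text
t 5.45 tcp (array([-137.6, -112.3]), 1.9, 0.02) F [-0.7  0.5] -1.5
back 103 [[-69, 6], [-69, 1], [-69, -5], [-69, -11], [-69, -16], [-69, -22], [-69, -28], [-69, -33]]
left 262 [[-23, -41], [-36, -41], [-49, -41], [-63, -41], [-78, 7], [-93, 6], [-109, 6], [-125, 6]]
right 262 [[-23, -212], [-36, -212], [-49, -212], [-63, -212], [-78, -211], [-93, -212], [-109, -212], [-125, -212]]
```

The slab is now square to the fence: left end at y=6, right end at y=-212. I'll keep pushing toward the fence, gently near contact.

Request:
drive_tool(motion=[[[4,0,0],[0,0,0]],[[4,0,0],[0,0,0]],[[3,0,0],[0,0,0]],[[1,0,0],[0,0,0]],[[1,0,0],[0,0,0]]])

```text
time_s: 6.0
position: [0.5133, -0.1128, 0.0019]
tcp_rot: [[0.994, -0.114, -0.001], [-0.114, -0.994, 0.0], [-0.001, -0.0, -1.0]]
force: [-3.2, -0.2, 0.6]
opening: 0.995
grasp_force: 1.7
```

Request:
drive_tool(motion=[[[1,0,0],[0,0,0]],[[1,0,0],[0,0,0]],[[1,0,0],[0,0,0]],[[1,0,0],[0,0,0]],[[0,0,0],[0,0,0]]])

```text
time_s: 6.5
position: [0.5177, -0.1134, 0.0019]
tcp_rot: [[0.993, -0.114, 0.0], [-0.114, -0.993, -0.0], [0.0, 0.0, -1.0]]
force: [-3.2, 1.1, 0.4]
opening: 0.997
grasp_force: 1.4
```

```bash
python3 -c "
from h import *
slab('pics/w5.png')"
```

```text
t 6.5 tcp (array([-120.9, -112.2]), 1.9, 0.01) F [-3.3  0.7] 0.4
back 95 [[-70, 6], [-70, 1], [-70, -5], [-73, -10], [-70, -15], [-70, -21], [-70, -26], [-70, -32]]
left 262 [[-7, -41], [-19, -41], [-33, -41], [-46, -41], [-61, -41], [-76, 6], [-92, 6], [-109, 6]]
right 262 [[-7, -212], [-19, -212], [-33, -212], [-46, -212], [-61, -211], [-76, -212], [-92, -211], [-109, -212]]
```

Request:
drive_tool(motion=[[[1,0,0],[0,0,0]],[[1,0,0],[0,0,0]],[[1,0,0],[0,0,0]],[[1,0,0],[0,0,0]]])

```text
time_s: 6.95
position: [0.5198, -0.1133, 0.0017]
tcp_rot: [[0.993, -0.114, -0.003], [-0.114, -0.993, 0.001], [-0.004, -0.001, -1.0]]
force: [-7.0, 0.5, 3.1]
opening: 1.002
grasp_force: 3.3
```

Request:
drive_tool(motion=[[[1,0,0],[0,0,0]],[[1,0,0],[0,0,0]],[[1,0,0],[0,0,0]]])

```text
time_s: 7.25
position: [0.52, -0.113, 0.0016]
tcp_rot: [[0.994, -0.113, -0.009], [-0.113, -0.994, 0.003], [-0.009, -0.002, -1.0]]
force: [-10.5, -1.2, 5.9]
opening: 1.004
grasp_force: 5.5
```

The force rises to 10 N with no further travel, so the slab is flush on the fence. Next I back off, lift, shut the fingers and go round to the right end.

Request:
drive_tool(motion=[[[-20,0,0],[0,0,0]],[[0,0,-40],[0,0,0]],[[0,0,-40],[0,0,0]],[[35,35,0],[0,0,0]],[[35,35,0],[0,0,0]]])

```text
time_s: 7.75
position: [0.5699, -0.1908, 0.0849]
tcp_rot: [[0.994, -0.113, 0.008], [-0.112, -0.994, -0.004], [0.009, 0.003, -1.0]]
force: [0.6, 0.0, 0.5]
opening: 0.996
grasp_force: 0.0
```

Request:
drive_tool(motion=[[[18,35,0],[0,0,0]],[[0,35,0],[0,0,0]],[[0,0,0],[0,0,0]],[[0,0,0],[0,0,0]],[[0,0,0],[0,0,0]]], gripper=0)

```text
time_s: 8.25
position: [0.5763, -0.2602, 0.0819]
tcp_rot: [[0.994, -0.114, 0.001], [-0.114, -0.994, 0.0], [0.001, -0.0, -1.0]]
force: [-0.6, -0.1, -0.9]
opening: 0.632
grasp_force: 0.0
```

```bash
python3 - <<'E'
from h import *
slab('pics/w6.png')
# top view: green slab in the jig frame
im=capture('top');cm=cam('top');o,R,t=jig();n,l,st,ce=cv2.connectedComponentsWithStats(green(im))
for i in range(1,n):
    if st[i,4]>200: print(ce[i].round(0),st[i],((ray(cm,[ce[i]],.033)[:,:2]-o)@R*1e3).round(0))
E
```

```text
t 8.25 tcp (array([ -45.9, -251.4]), 81.9, 0.03) F [-0.6 -0.2] -0.9
back 266 [[-1, -51], [0, -75], [-1, -99], [0, -122], [0, -146], [0, -169], [0, -193]]
right 95 [[0, -209], [-8, -214], [-16, -213], [-25, -214], [-33, -213], [-42, -214], [-50, -213], [-59, -214]]
[444. 366.] [ 420  325   49   82 2831] [[-433. -351.]]
[ 18. 399.] [   0  365   51   75 2487] [[-617.  519.]]
```

The back edge reads x=0 along its whole length, and the right end is at y=-213.5. Travel to the stop is about 99 mm. I'll let the fingers shut, then descend.

Request:
drive_tool(motion=[[[0,0,0],[0,0,0]],[[0,0,0],[0,0,0]],[[0,0,0],[0,0,0]],[[0,0,0],[0,0,0]],[[0,0,5],[0,0,0]]])

```text
time_s: 8.85
position: [0.5766, -0.2613, 0.0774]
tcp_rot: [[0.993, -0.114, 0.001], [-0.114, -0.993, -0.001], [0.002, 0.001, -1.0]]
force: [-0.5, -0.5, 0.3]
opening: 0.084
grasp_force: 0.0
```

Request:
drive_tool(motion=[[[0,0,0],[0,0,0]],[[0,0,20],[0,0,0]],[[0,0,20],[0,0,0]],[[0,0,10],[0,0,0]],[[0,0,5],[0,0,0]]])

```text
time_s: 9.35
position: [0.5752, -0.2606, 0.0206]
tcp_rot: [[0.993, -0.114, -0.002], [-0.114, -0.993, 0.001], [-0.002, -0.001, -1.0]]
force: [-0.2, -0.5, 0.6]
opening: 0.004
grasp_force: 0.0
```

Request:
drive_tool(motion=[[[0,-8,0],[0,0,0]],[[0,-6,0],[0,0,0]],[[0,-6,0],[0,0,0]],[[0,-6,0],[0,0,0]],[[0,-6,0],[0,0,0]]])

```text
time_s: 9.85
position: [0.58, -0.2286, 0.0224]
tcp_rot: [[0.994, -0.114, 0.001], [-0.114, -0.994, -0.0], [0.001, 0.0, -1.0]]
force: [-0.0, -0.2, 0.6]
opening: 0.008
grasp_force: 0.0
```

Request:
drive_tool(motion=[[[0,-6,0],[0,0,0]],[[0,-6,0],[0,0,0]],[[0,-6,0],[0,0,0]],[[0,-6,0],[0,0,0]],[[0,-6,0],[0,0,0]]])

```text
time_s: 10.35
position: [0.5831, -0.1989, 0.0218]
tcp_rot: [[0.993, -0.114, -0.0], [-0.114, -0.993, 0.0], [-0.0, -0.0, -1.0]]
force: [0.9, -0.1, -0.4]
opening: 0.004
grasp_force: 0.0
```

```bash
python3 -c "
from h import *
slab('pics/w7.png')"
```

```text
t 10.35 tcp (array([ -46.2, -189.7]), 21.8, 0.01) F [ 0.9 -0. ] -0.4
back 369 [[0, -39], [0, -63], [0, -88], [0, -112], [0, -136], [0, -161], [0, -185], [-1, -209]]
left 79 [[-3, -38], [-8, -38], [-13, -38], [-19, -38], [-24, -38], [-30, -38], [-35, -38], [-41, -38]]
right 86 [[0, -150], [-5, -211], [-11, -211], [-17, -211], [-23, -210], [-29, -211], [-35, -211], [-41, -200]]
```

The TCP is at y=-190, but the slab's end is still at -211 with no force. The shut fingertips also ride above the slab, so they sit 11–20 mm above the reported TCP. A TCP height of 7 mm puts the tips at about 18–27 mm either way, inside the slab's 15–33 mm. I'll back off and go lower.

Request:
drive_tool(motion=[[[0,30,0],[0,0,0]],[[0,30,0],[0,0,0]],[[0,0,0],[0,0,0]],[[0,0,8],[0,0,0]],[[0,0,7],[0,0,0]]])

```text
time_s: 10.9
position: [0.5757, -0.2581, 0.0061]
tcp_rot: [[0.994, -0.114, -0.001], [-0.114, -0.994, 0.001], [-0.001, -0.001, -1.0]]
force: [-0.2, 1.3, -0.4]
opening: 0.005
grasp_force: 0.0
```

Request:
drive_tool(motion=[[[0,0,0],[0,0,0]],[[0,-8,0],[0,0,0]],[[0,-6,0],[0,0,0]],[[0,-6,0],[0,0,0]],[[0,-6,0],[0,0,0]]])

```text
time_s: 11.4
position: [0.5794, -0.2322, 0.0071]
tcp_rot: [[0.994, -0.113, 0.0], [-0.113, -0.994, -0.0], [0.0, 0.0, -1.0]]
force: [0.0, -0.2, 0.2]
opening: 0.007
grasp_force: 0.0
```

Request:
drive_tool(motion=[[[0,-5,0],[0,0,0]],[[0,-5,0],[0,0,0]],[[0,-5,0],[0,0,0]],[[0,-5,0],[0,0,0]],[[0,0,0],[0,0,0]]])

```text
time_s: 11.9
position: [0.5813, -0.2125, 0.0068]
tcp_rot: [[0.994, -0.113, -0.0], [-0.113, -0.994, 0.0], [-0.0, -0.0, -1.0]]
force: [-0.3, 0.6, -0.7]
opening: 0.006
grasp_force: 0.0
```

```bash
python3 -c "
from h import *
slab('pics/w8.png')"
```

```text
t 11.9 tcp (array([ -46.3, -203.5]), 6.8, 0.05) F [-0.4  0.6] -0.7
back 343 [[0, -65], [0, -86], [0, -107], [0, -128], [0, -149], [0, -170], [0, -191]]
right 83 [[0, -108], [-4, -212], [-9, -212], [-14, -212], [-19, -212], [-24, -212], [-29, -212], [-34, -212]]
```

Still no contact. I'll use the last view, a side crop, to see where the shut fingertips really are.

```bash
python3 - <<'E'
from h import *
o,R,t=jig();c2=cam('side');im=capture('side');w=capture('wrist')
W=lambda x,y,z:list(o+R@np.array([x,y])/1e3)+[z/1e3]
x0,y0=355,205
a=cv2.resize(im[y0:y0+100,x0:x0+100],(500,500),interpolation=cv2.INTER_CUBIC)
b=cv2.resize(w[200:300,264:384],(300,250))
can=np.zeros((500,800,3),'u1');can[:,:500]=a;can[:250,500:]=b
cv2.imwrite('pics/s8.png',can[...,::-1])
print(((proj(c2,[W(-46,-203.5,z) for z in(7,15,25,35,45,55)]+[W(-110,-212,33),W(0,-212,33)])-[x0,y0])*5).round().tolist())
E
```

```text
[[293.0, 326.0], [295.0, 313.0], [297.0, 297.0], [298.0, 281.0], [300.0, 264.0], [302.0, 248.0], [225.0, 345.0], [371.0, 255.0]]
```

View pics/s8.png

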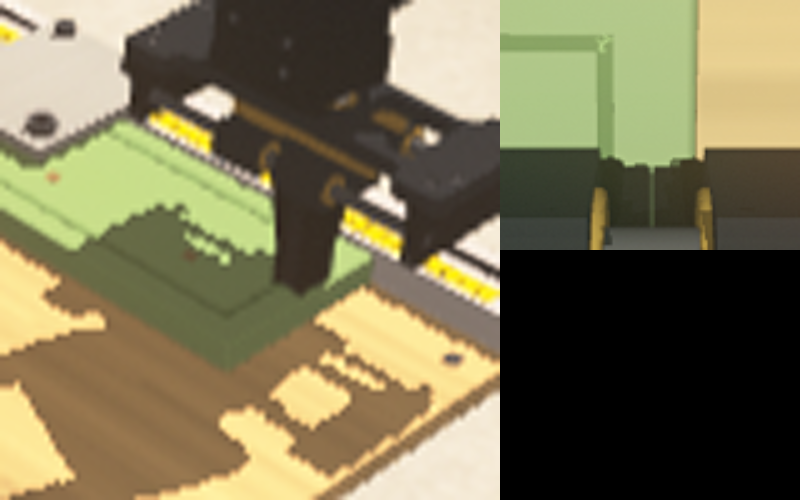

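The shut fingertip's bottom is at crop (297,292), just above the slab's right top edge. At TCP z=7 the tips therefore sit near z≈33, about 26 mm above the reported TCP. I'll back off, lower to TCP z≈-2 (tips at about 20–25 mm) and watch Fz.

Request:
drive_tool(motion=[[[0,25,0],[0,0,0]],[[0,20,0],[0,0,0]],[[0,0,3],[0,0,0]],[[0,0,3],[0,0,0]],[[0,0,3],[0,0,0]]])

```text
time_s: 12.55
position: [0.5758, -0.2574, -0.0027]
tcp_rot: [[0.993, -0.114, -0.001], [-0.114, -0.993, 0.001], [-0.001, -0.001, -1.0]]
force: [-0.2, 0.3, -0.4]
opening: 0.002
grasp_force: 0.0
```

Request:
drive_tool(motion=[[[0,-6,0],[0,0,0]],[[0,-6,0],[0,0,0]],[[0,-6,0],[0,0,0]],[[0,-6,0],[0,0,0]],[[0,-5,0],[0,0,0]]])

```text
time_s: 13.05
position: [0.5797, -0.2287, -0.002]
tcp_rot: [[0.994, -0.113, -0.0], [-0.113, -0.994, -0.001], [0.0, 0.001, -1.0]]
force: [-2.3, -2.7, -0.9]
opening: 0.002
grasp_force: 1.6
```

Request:
drive_tool(motion=[[[0,-5,0],[0,0,0]],[[0,-5,0],[0,0,0]],[[0,-5,0],[0,0,0]],[[0,-5,0],[0,0,0]],[[0,-3,0],[0,0,0]]])

```text
time_s: 13.55
position: [0.5824, -0.2062, -0.002]
tcp_rot: [[0.994, -0.114, 0.0], [-0.114, -0.994, -0.0], [0.0, 0.0, -1.0]]
force: [-1.3, -4.2, 0.4]
opening: 0.006
grasp_force: 1.9
```

```bash
python3 -c "
from h import *
slab('pics/w9.png')"
```

```text
t 13.55 tcp (array([ -46., -197.]), -2.0, 0.02) F [-0.8 -4.3] 0.4
back 303 [[0, -65], [0, -83], [0, -101], [0, -118], [0, -136], [0, -153], [0, -171], [-5, -188]]
right 79 [[0, -185], [-4, -188], [-9, -188], [-14, -188], [-18, -188], [-23, -188], [-28, -188], [-33, -188]]
```

The slab is moving along the fence: right end at y=-188, back edge still at 0, force 4 N. About 73 mm remains.

Request:
drive_tool(motion=[[[0,-6,0],[0,0,0]],[[0,-6,0],[0,0,0]],[[0,-6,0],[0,0,0]],[[0,-6,0],[0,0,0]],[[0,-6,0],[0,0,0]]])

```text
time_s: 14.1
position: [0.5859, -0.1761, -0.002]
tcp_rot: [[0.993, -0.114, 0.0], [-0.114, -0.993, -0.0], [0.0, 0.0, -1.0]]
force: [-1.2, -4.9, 1.5]
opening: 0.008
grasp_force: 2.1
```

Request:
drive_tool(motion=[[[0,-6,0],[0,0,0]],[[0,-6,0],[0,0,0]],[[0,-5,0],[0,0,0]],[[0,-5,0],[0,0,0]],[[0,-4,0],[0,0,0]]])

```text
time_s: 14.6
position: [0.5889, -0.1503, -0.002]
tcp_rot: [[0.994, -0.114, 0.0], [-0.114, -0.994, -0.0], [0.0, 0.0, -1.0]]
force: [-0.2, -4.4, 2.6]
opening: 0.007
grasp_force: 2.1
```

```bash
python3 -c "
from h import *
slab('pics/w10.png')"
```

```text
t 14.6 tcp (array([ -45.9, -140.8]), -2.0, 0.02) F [ 0.3 -4.4] 2.6
back 229 [[0, -39], [0, -52], [0, -66], [0, -79], [0, -92], [0, -105], [0, -118], [0, -131]]
left 79 [[0, -39], [-4, -39], [-9, -39], [-14, -39], [-18, -39], [-23, -39], [-28, -39], [-33, -39]]
right 79 [[0, -127], [-4, -132], [-9, -132], [-14, -132], [-18, -132], [-23, -132], [-28, -132], [-33, -132]]
```

Right end at -132, so about 16 mm remains. I'll slow down.

Request:
drive_tool(motion=[[[0,-4,0],[0,0,0]],[[0,-3,0],[0,0,0]],[[0,-2,0],[0,0,0]],[[0,-1,0],[0,0,0]],[[0,-1,0],[0,0,0]]])

```text
time_s: 15.15
position: [0.59, -0.1399, -0.0021]
tcp_rot: [[0.993, -0.114, 0.0], [-0.114, -0.993, -0.0], [0.0, 0.0, -1.0]]
force: [-0.4, -5.6, 2.9]
opening: 0.004
grasp_force: 2.2
```

Request:
drive_tool(motion=[[[0,-1,0],[0,0,0]],[[0,-1,0],[0,0,0]],[[0,-1,0],[0,0,0]],[[0,0,0],[0,0,0]]])

```text
time_s: 15.55
position: [0.5903, -0.1367, -0.0021]
tcp_rot: [[0.993, -0.114, 0.0], [-0.114, -0.993, 0.0], [0.0, -0.0, -1.0]]
force: [-0.7, -4.2, 2.7]
opening: 0.0
grasp_force: 2.0
```

Request:
drive_tool(motion=[[[0,-1,0],[0,0,0]],[[0,-1,0],[0,0,0]],[[0,0,0],[0,0,0]]])

```text
time_s: 15.85
position: [0.5905, -0.1347, -0.0021]
tcp_rot: [[0.993, -0.114, 0.0], [-0.114, -0.993, 0.0], [0.0, -0.0, -1.0]]
force: [0.0, -4.3, 3.5]
opening: 0.007
grasp_force: 2.1
```

Request:
drive_tool(motion=[[[0,-1,0],[0,0,0]],[[0,-1,0],[0,0,0]],[[0,0,0],[0,0,0]]])

```text
time_s: 16.15
position: [0.5907, -0.1326, -0.0021]
tcp_rot: [[0.994, -0.114, 0.0], [-0.114, -0.994, 0.0], [0.0, -0.0, -1.0]]
force: [0.3, -4.2, 2.1]
opening: 0.009
grasp_force: 2.1
```

Request:
drive_tool(motion=[[[0,-1,0],[0,0,0]],[[0,0,0],[0,0,0]]])

```text
time_s: 16.35
position: [0.5908, -0.1317, -0.0022]
tcp_rot: [[0.993, -0.114, -0.0], [-0.114, -0.993, 0.0], [-0.0, -0.0, -1.0]]
force: [-0.5, -3.5, 2.5]
opening: 0.002
grasp_force: 2.2
```

Request:
drive_tool(motion=[[[0,-1,0],[0,0,0]],[[0,0,0],[0,0,0]]])

```text
time_s: 16.55
position: [0.5909, -0.1308, -0.0021]
tcp_rot: [[0.993, -0.114, 0.0], [-0.114, -0.993, -0.0], [0.0, 0.0, -1.0]]
force: [-0.6, -5.3, 3.2]
opening: 0.006
grasp_force: 2.3
```

Request:
drive_tool(motion=[[[0,-1,0],[0,0,0]],[[0,0,0],[0,0,0]]])

```text
time_s: 16.75
position: [0.5909, -0.1307, -0.0021]
tcp_rot: [[0.994, -0.113, -0.0], [-0.113, -0.994, -0.001], [-0.0, 0.001, -1.0]]
force: [-2.3, -7.5, 1.5]
opening: 0.009
grasp_force: 3.6
```

Request:
drive_tool(motion=[[[0,-1,0],[0,0,0]],[[0,-1,0],[0,0,0]],[[0,0,0],[0,0,0]]])

```text
time_s: 17.05
position: [0.5909, -0.1307, -0.0021]
tcp_rot: [[0.994, -0.112, -0.0], [-0.112, -0.994, -0.004], [-0.0, 0.004, -1.0]]
force: [-2.3, -12.2, 2.4]
opening: 0.005
grasp_force: 6.3
```

```bash
python3 -c "
from h import *
slab('pics/w11.png')"
```

```text
t 17.05 tcp (array([ -46.1, -121.1]), -2.1, 0.12) F [ -0.9 -12.4] 2.4
back 178 [[0, -41], [0, -51], [0, -61], [0, -71], [0, -81], [0, -91], [0, -102], [-1, -112]]
left 78 [[0, -41], [-4, -40], [-9, -41], [-13, -41], [-18, -40], [-23, -41], [-28, -41], [-33, -40]]
right 78 [[0, -89], [-4, -112], [-9, -112], [-13, -112], [-18, -112], [-23, -112], [-28, -112], [-33, -111]]
```

Tight against the stop: the force reached 12 N with no travel. I'll retreat, lift, and give one gentle seating press on the middle of the front edge.

Request:
drive_tool(motion=[[[0,10,0],[0,0,0]],[[0,12,0],[0,0,0]],[[0,0,-25],[0,0,0]],[[0,0,-25],[0,0,0]],[[-35,-30,0],[0,0,0]]])

```text
time_s: 17.6
position: [0.5655, -0.1209, 0.0511]
tcp_rot: [[0.993, -0.118, 0.015], [-0.118, -0.993, -0.006], [0.016, 0.004, -1.0]]
force: [0.6, 0.4, 0.4]
opening: 0.003
grasp_force: 0.0
```

Request:
drive_tool(motion=[[[-35,-30,0],[0,0,0]],[[-34,-30,0],[0,0,0]],[[0,-45,0],[0,0,0]],[[0,0,0],[0,0,0]]])

```text
time_s: 18.0
position: [0.4978, 0.0014, 0.0475]
tcp_rot: [[0.994, -0.11, -0.004], [-0.11, -0.994, 0.003], [-0.005, -0.003, -1.0]]
force: [-0.4, -1.8, -0.4]
opening: 0.008
grasp_force: 0.0
```

```bash
python3 - <<'E'
from h import *
slab('pics/w12.png')
E
```

```text
t 18.0 tcp (array([-153.8,   -0.5]), 47.5, 0.27) F [-0.1 -1.8] -0.4
back 198 [[-34, 49], [-68, 37], [-68, 23], [-68, 9], [-68, -6], [-68, -20], [-68, -34], [-39, -46]]
left 175 [[-26, 107], [-37, 107], [-48, 107], [-60, 106], [-72, 105], [-84, 106], [-97, 106]]
right 175 [[-25, -111], [-36, -111], [-47, -112], [-59, -111], [-71, -112], [-83, -112], [-96, -112]]
```

Request:
drive_tool(motion=[[[0,0,25],[0,0,0]],[[0,0,20],[0,0,0]],[[10,0,5],[0,0,0]],[[10,0,0],[0,0,0]],[[8,0,0],[0,0,0]]])

```text
time_s: 18.55
position: [0.5311, -0.008, -0.0017]
tcp_rot: [[0.993, -0.115, 0.002], [-0.115, -0.993, -0.0], [0.002, 0.0, -1.0]]
force: [-2.6, 0.1, 0.4]
opening: 0.009
grasp_force: 4.0
```

Request:
drive_tool(motion=[[[3,0,0],[0,0,0]],[[2,0,0],[0,0,0]],[[1,0,0],[0,0,0]],[[1,0,0],[0,0,0]],[[1,0,0],[0,0,0]]])

```text
time_s: 19.05
position: [0.5317, -0.0077, -0.0018]
tcp_rot: [[0.994, -0.113, -0.009], [-0.113, -0.994, 0.001], [-0.009, 0.0, -1.0]]
force: [-8.5, -2.9, 6.7]
opening: 0.007
grasp_force: 4.5
```

It stalls at TCP x=-119, the same as the earlier flush contact. I'll back off, lift clear and check from higher up.

Request:
drive_tool(motion=[[[-12,0,0],[0,0,0]],[[-30,0,0],[0,0,0]],[[0,0,-40],[0,0,0]],[[0,0,-40],[0,0,0]],[[0,0,-40],[0,0,0]]])

```text
time_s: 19.55
position: [0.4954, -0.0031, 0.1198]
tcp_rot: [[0.993, -0.114, 0.002], [-0.114, -0.993, -0.0], [0.002, -0.0, -1.0]]
force: [1.0, -1.0, -0.3]
opening: 0.005
grasp_force: 0.0
```

Request:
drive_tool(motion=[[[0,0,-40],[0,0,0]],[[0,0,-30],[0,0,0]],[[0,0,0],[0,0,0]],[[0,0,0],[0,0,0]],[[0,0,0],[0,0,0]]])

```text
time_s: 20.05
position: [0.494, -0.0028, 0.1871]
tcp_rot: [[0.993, -0.114, -0.001], [-0.114, -0.993, 0.0], [-0.001, -0.0, -1.0]]
force: [-0.6, -0.5, 0.8]
opening: 0.005
grasp_force: 0.0
```

```bash
python3 - <<'E'
from h import *
slab('pics/w13.png')
s=read_state();im=cv2.imread('pics/w13.png')[...,::-1].copy();cm=cam('wrist',s);o,R,t=jig()
h=cv2.cvtColor(im,cv2.COLOR_RGB2HSV);m=green(im)
J=lambda p,z:((ray(cm,p,z)[:,:2]-o)@R*1e3)
# back edge away from plate: fit one line each side; stop face = dark pixels left of the slab end
top=np.array([(x,np.argmax(m[:,x]>0)) for x in range(640) if m[:,x].any()]);q=J(top,.033)
for lo,hi in((52,102),(-108,-50)):
    k=q[(q[:,1]>lo)&(q[:,1]<hi)];print('back',lo,hi,np.median(k[:,0]).round(1),np.polyfit(k[:,1],k[:,0],1).round(3))
dark=np.argwhere((im.max(2)<45)[:250])[:,::-1];k=J(dark,.05);k=k[(k[:,0]>-60)&(k[:,0]<-5)&(k[:,1]>85)&(k[:,1]<160)]
print('stop y range @z50',np.percentile(k[:,1],[1,99]).round(1) if len(k) else None)
hue=lambda a,b:cv2.moments(cv2.inRange(h,a,b)[:255])
for n,a,b,z in(('knob',(15,170,90),(25,255,255),.02),('jar',(105,150,60),(125,255,255),.06)):
    M=hue(a,b);print(n,M['m00']/255,J([(M['m10']/M['m00'],M['m01']/M['m00'])],z).round(0) if M['m00'] else None)
E
```

```text
t 20.05 tcp (array([-157. ,   -5.1]), 187.1, 0.01) F [-0.5 -0.5] 0.8
back 270 [[-1, 107], [0, 76], [-73, 48], [-69, 16], [-69, -17], [0, -47], [0, -78], [-1, -109]]
left 137 [[0, 106], [-14, 107], [-28, 107], [-43, 107], [-58, 107], [-74, 106], [-90, 107], [-106, 106]]
right 137 [[0, -104], [-14, -111], [-28, -112], [-43, -111], [-58, -111], [-74, -111], [-90, -111], [-106, -111]]
back 52 102 -0.3 [ 0.    -0.263]
back -108 -50 -0.3 [0.014 0.593]
stop y range @z50 [102.  142.6]
knob 1169.0 [[-162.  230.]]
jar 2429.0 [[-174.  247.]]
```

Both halves of the back edge sit at x = -0.3 mm, the end meets the stop, and the arm is clear. Handing in.

```bash
python3 -c "
from rig import hand_in
print(hand_in())"
```

```text
the job is handed in; nothing more can be done
None
```

I pushed the pale green drawer front flush along the fence (back edge measured within about 1 mm) and tight against the stop block (12 N, no further travel), then backed the arm clear and handed it in at about 20 s; no verdict came back.

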